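Load a swing-out centrifuge rotor in balance

TASK

Load the centrifuge rotor for the next spin so that it is balanced: take the two orange-capped and the two blue-capped tubes out of the blue stands and put one upright in each of the rotor's four buckets, pushed or lowered fully home, with the two orange-capped tubes directly opposite each other and the two blue-capped ones directly opposite each other. Keep the tubes upright, and leave the two white-capped ones standing where they are.

Things in the scene. Friction and masses are not known exactly. Their poses are not given: they have to be found in the camera images.
- orange_1 (a point): 50 ml conical tube with ORANGE ribbed screw cap, full, amber; upright in a hole of one of the two stands. 111 mm tall, body 30 mm wide, cone tip 15 mm long, cap 34 mm wide over the top 13 mm, about 65 g. Point: the tube's centre, 55.5 mm above the tip and 49 mm below the middle of the cap; z to the cap, yaw means nothing.
- orange_2 (a point): The other orange-capped tube, just like orange_1 (same size, same point). Grip tubes by the cap, with the fingers across the row on the stand's long sides: neighbouring caps in a row are only 7 mm apart.
- blue_1 (a point): 50 ml conical tube with BLUE cap, half full, off-white, about 42 g; same size and point as orange_1. The two dark-blue stands (50 x 130 x 55 mm, fixed) have 3 holes each, 32 mm wide, in a straight row 41 mm apart; all six tubes stand in them in any order, tips 5 mm above the bench, so a tube's nearest neighbour shows its row.
- blue_2 (a point): The other blue-capped tube, just like blue_1 (same size, same point).
- white_1 (a point): Tube with WHITE cap and dark red contents, same size and point as orange_1, in one of the two stands. Not for this spin: stays where it stands.
- white_2 (a point): The other white-capped tube, just like white_1; stays where it stands.
- mouth_1 (a point): Bucket 1 of the rotor. Point: centre of its round mouth, 94 mm above the bench, z up out of it. Dark steel bucket, bore 34 mm, flaring to 41 mm at the mouth, 70 mm deep to the cushion. A tube fully home stands on the cushion: its centre 14.5 mm below the mouth, its cap clear above. Bucket 3 is opposite.
- mouth_2 (a point): Bucket 2, like bucket 1 (point: centre of its mouth); bucket 4 is opposite. The four buckets are alike, numbered counter-clockwise from above, 80 mm from the rotor's axis, a quarter turn apart (neighbours 113 mm, opposite ones 160 mm between centres).
- mouth_3 (a point): Bucket 3, like bucket 1 (point: centre of its mouth); bucket 1 is opposite. Each bucket hangs on two pins 4 mm below its mouth, between two aluminium prongs (gap 56 mm, tops 99 mm above the bench), and its bottom swings outwards when pushed.
- mouth_4 (a point): Bucket 4, like bucket 1 (point: centre of its mouth); bucket 2 is opposite. The rotor is an aluminium cross, 210 mm across, hub 109 mm high, on a round black stand fixed to the bench; it turns with slight friction (about 2 N at a bucket). Any turn of the rotor is fine.
There are look-alikes about, which are no part of the job. Leave any yellow look-alike of the part that bears orange_1 alone.

How it is judged (in metres and radians):
At the end, for the whole second after the job is handed in: Each orange and blue tube at rest in a bucket: centre within 10 mm sideways of the mouth's centre and 8-22 mm below it (home: 14.5), tilt under 0.2 rad; the two of a colour over 140 mm apart (opposite: 160). White tubes within 20 mm of their start, tilt under 0.2 rad (((horizontal distance between orange_1 and mouth_1 below 0.01 m and z of orange_1 in the frame of mouth_1 between -0.022 and -0.008 m) or (horizontal distance between orange_1 and mouth_2 below 0.01 m and z of orange_1 in the frame of mouth_2 between -0.022 and -0.008 m) or (horizontal distance between orange_1 and mouth_3 below 0.01 m and z of orange_1 in the frame of mouth_3 between -0.022 and -0.008 m) or (horizontal distance between orange_1 and mouth_4 below 0.01 m and z of orange_1 in the frame of mouth_4 between -0.022 and -0.008 m)) and ((horizontal distance between orange_2 and mouth_1 below 0.01 m and z of orange_2 in the frame of mouth_1 between -0.022 and -0.008 m) or (horizontal distance between orange_2 and mouth_2 below 0.01 m and z of orange_2 in the frame of mouth_2 between -0.022 and -0.008 m) or (horizontal distance between orange_2 and mouth_3 below 0.01 m and z of orange_2 in the frame of mouth_3 between -0.022 and -0.008 m) or (horizontal distance between orange_2 and mouth_4 below 0.01 m and z of orange_2 in the frame of mouth_4 between -0.022 and -0.008 m)) and ((horizontal distance between blue_1 and mouth_1 below 0.01 m and z of blue_1 in the frame of mouth_1 between -0.022 and -0.008 m) or (horizontal distance between blue_1 and mouth_2 below 0.01 m and z of blue_1 in the frame of mouth_2 between -0.022 and -0.008 m) or (horizontal distance between blue_1 and mouth_3 below 0.01 m and z of blue_1 in the frame of mouth_3 between -0.022 and -0.008 m) or (horizontal distance between blue_1 and mouth_4 below 0.01 m and z of blue_1 in the frame of mouth_4 between -0.022 and -0.008 m)) and ((horizontal distance between blue_2 and mouth_1 below 0.01 m and z of blue_2 in the frame of mouth_1 between -0.022 and -0.008 m) or (horizontal distance between blue_2 and mouth_2 below 0.01 m and z of blue_2 in the frame of mouth_2 between -0.022 and -0.008 m) or (horizontal distance between blue_2 and mouth_3 below 0.01 m and z of blue_2 in the frame of mouth_3 between -0.022 and -0.008 m) or (horizontal distance between blue_2 and mouth_4 below 0.01 m and z of blue_2 in the frame of mouth_4 between -0.022 and -0.008 m)) and angle between each of orange_1, orange_2, blue_1, blue_2, white_1, white_2's own z axis and vertical below 0.2 rad and linear speed of each of tube_orange_1, tube_orange_2, tube_blue_1, tube_blue_2 below 0.02 m/s and horizontal distance between orange_1 and orange_2 above 0.14 m and horizontal distance between blue_1 and blue_2 above 0.14 m and distance of each of white_1, white_2 from where it was at the start of the episode below 0.02 m); the robot touches nothing.
It fails at once if a white-capped tube is pulled from its place or tipped (distance of any of white_1, white_2 from where it was at the start of the episode above 0.03 m or angle between any of white_1, white_2's own z axis and vertical above 0.4 rad).
It fails at once if a tube to be spun is tipped right over (angle between any of orange_1, orange_2, blue_1, blue_2's own z axis and vertical above 1 rad).
It also fails if it takes over 109 s, if anything falls off the work surface, if the arm or the gripper's body presses on something with over 40 N, if the wrist force passes 120 N, or if a joint passes its speed limit or range.

ROBOT

A 6-joint arm with a two-finger parallel gripper is mounted at the origin on a cart in front of the work surface, level with it; the furniture and walls round the work are solid. World frame = base frame: x ahead of the robot, y to its left, z up, the work surface at z = 0. Lengths are in mm, angles in rad, forces in N, time in s.
With the tool pointing down it reaches from about 275 to 775 mm from the base axis. Payload 14.6 kg.
Tool frame: the origin (TCP) lies midway between the tips of the shut fingers; the grasp point (between the pads) lies 19 mm behind it; z points along the fingers, y is the line along which they close (so a half turn about z gives the same grasp; the last joint's range is limited). The gripper opens to 85 mm and grips with 20 to 120 N. Pads are 22 mm wide; open, the fingers measure 114 mm over their backs; the gripper's body (76 mm by 85 mm) begins 54 mm behind the grasp point. The pads swing forward as they close: fully open they stand 13 mm farther back than shut.
Start: joints at [-1.42, 0.263, -0.048, 1.259, 0, 1.415], TCP at [158.048, -500.649, 201.378] pointing down, gripper open.
Joint ranges: [-2.65, 2.65], [-0.89, 1.7], [-1.18, 1.37], [-2.13, 2.11], [-1.35, 1.29], [-3.14, 3.14]. Speed limits (rad/s): [1.89, 1.89, 2.57, 2.79, 3.14, 3.14].

INTERFACE

Orientations are given as a 3x3 rotation matrix whose columns are the frame's x, y, z axes.
In Python, from bench import get_obs, grab_frame, calibration, sign_off gives the robot as it stands.
- The arm moves only by the shell command python3 -m pendant 'ROWS' [FORCE]. ROWS is JSON, a list of rows, each a list of 7 numbers: the shift along the tool's x, y, z in m, then the turn, a rotation vector about the tool's x, y, z in degrees, then the gripper's target within -1 to 1 (fully open at 1, half-way at 0, shut at -1). A call has 1 to 8 rows; each row shifts and turns the commanded pose from where the row before left it, along the tool's axes as they then stand; what a row does not reach is not made up. A row lasts 1/12 s, in which the tool goes at most 41.7 mm and 7.16 degrees, less where a joint would pass 70% of its speed; a pose out of reach is approached as far as the arm can. A call with a gripper value outside its range is refused whole. The fingers move at their own pace and stop on an object; FORCE is the grip in N (left out, the last holds). Time passes only in rows, so rows that do not move let the fingers close. It gives the time, the measured TCP pose, the force, the opening and the grip force at its end, in the units of the state.
- get_obs(): the state, without advancing time (a new reading comes with each control period).
- grab_frame(name): name is "scene" or "top"; returns (picture, depth): 400x640x3 uint8, red, green, blue; 400x640 float32, mm along the optical axis (not along the pixel's ray), 0 where there is no reading.
- calibration(name): a dict with "vertical_fov" (degrees; the focal length in pixels is half the picture's height over the tangent of half this angle, whatever the lens; pixels are square), "cx", "cy" (the principal point, pixels), "dist_coeffs" ([k1, k2, p1, p2, k3] as OpenCV has them; the pictures are not rectified), "cam_to_world" (4x4, takes a point from camera to world coordinates). Camera axes: x right, y down, z forward; pixel columns grow to the right and rows downward; lengths in mm; the calibration is good to about 2 mm. A picture is of the moment at which its call begins. calibration takes no time and is no camera call.
- sign_off(): hands the job in; it is judged then, once.
The state is a dict: "clock": time; "joints": joint angles; "qvel": joint speeds; "joint_efforts": joint torques, N m; "tool_pos": TCP position; "orientation": TCP orientation; "wrist_force": force on the tool from outside, world axes, zero at the start; "wrist_torque": the same for the moment, N m; "gripper_width": finger opening in mm; "grip_force": force on a finger pad.
Only numpy, scipy, OpenCV 4.12 (cv2) and the standard library are available. Lean on these libraries where they do the work, as an engineer would, in place of code of your own. Each camera call takes 0.05 s, during which the arm holds its last target. There are 200 camera calls.

## Working session

There is one attempt and no reset: what is moved stays moved. The work goes in short steps, Python scripts to look and compute and a shell command to move; the robot and the scene stay as the last step left them, time stands still between calls to the robot, and variables do not carry over. Pictures are saved under pics/ and viewed, at most 14 in all, crops included, and the job is handed in when it is done.

```bash
mkdir -p pics; cat > h.py <<'E'
import numpy as np,cv2
from bench import *
def K(c,h=400):
    f=h/2/np.tan(np.radians(c["vertical_fov"])/2)
    return np.array([[f,0,c["cx"]],[0,f,c["cy"]],[0,0,1.]])
def px2w(name,uv,depth=None,z=None):
    """world points of pixels: by depth image or by known world height z (mm)"""
    c=calibration(name);T=np.array(c["cam_to_world"]);uv=np.array(uv,float).reshape(-1,2)
    n=cv2.undistortPoints(uv[:,None],K(c),np.array(c["dist_coeffs"],float))[:,0]
    r=np.c_[n,np.ones(len(n))]
    if z is None: r=r*np.array([depth[int(round(v)),int(round(u))] for u,v in uv])[:,None]
    else:
        d=r@T[:3,:3].T; r=r*((z-T[2,3])/d[:,2])[:,None]
    return r@T[:3,:3].T+T[:3,3]
def snap(name,tag):
    im,d=grab_frame(name);cv2.imwrite(f"pics/{tag}.png",im[...,::-1]);np.save(f"pics/{tag}.npy",d);return im,d
E
python3 - <<'E'
from h import *
for n in("scene","top"):
    snap(n,n+"0");c=calibration(n);print(n,c["vertical_fov"],c["dist_coeffs"],np.round(c["cam_to_world"],3).tolist())
o=get_obs();print({k:np.round(v,3).tolist() for k,v in o.items()})
E
```

```text
scene 57.531488713897545 [-0.00494323  0.          0.          0.          0.        ] [[-0.611, -0.405, 0.68, -214.228], [-0.791, 0.339, -0.509, 530.415], [-0.024, -0.849, -0.527, 655.786], [0.0, 0.0, 0.0, 1.0]]
top 44.914555559898155 [-0.11462713  0.          0.          0.          0.        ] [[-0.01, -0.983, 0.183, 228.99], [-1.0, 0.011, 0.005, -17.626], [-0.007, -0.183, -0.983, 1503.44], [0.0, 0.0, 0.0, 1.0]]
{'clock': 0.1, 'joints': [-1.42, 0.263, -0.049, 1.259, 0.0, 1.416], 'qvel': [-0.002, -0.002, 0.001, 0.0, 0.001, -0.001], 'joint_efforts': [0.004, -63.858, 38.506, 0.01, -0.0, -0.0], 'tool_pos': [158.017, -500.376, 200.974], 'orientation': [[0.954, 0.301, -0.0], [0.301, -0.954, 0.001], [0.0, -0.001, -1.0]], 'wrist_force': [0.196, -0.655, 0.161], 'wrist_torque': [0.018, 0.016, 0.014], 'grip_force': 0.0, 'gripper_width': 85.147}
```

View pics/top0.png

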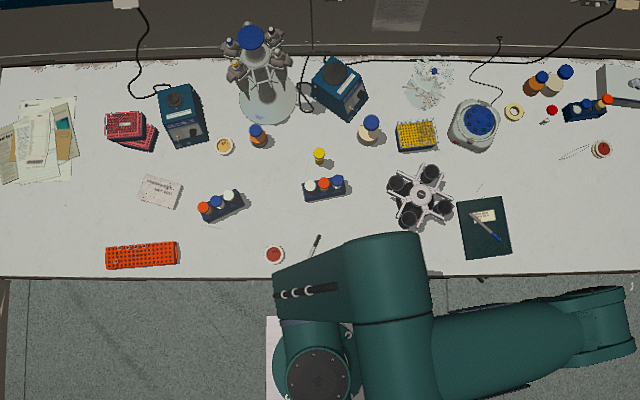

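View pics/scene0.png

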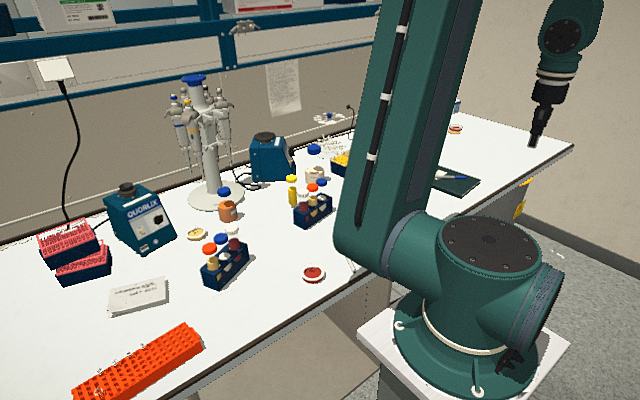

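The top view shows stand A with caps orange (204,208), blue (216,202) and white (229,195), and stand B with white (310,186), orange (323,184) and blue (338,181). The rotor is near (420,196). Possible confusions: the yellow tube (319,155), the blue-lidded bottles (257,130) and (371,122), the orange and blue bottles at (540,78), (565,72) and (605,100), and the orange rack (142,255). I choose the six caps in the two blue stands and check them in a crop.

```bash
python3 - <<'E'
from h import *
im=cv2.imread("pics/top0.png")
a=cv2.resize(im[170:230,190:250],None,fx=6.6,fy=6.6,interpolation=cv2.INTER_CUBIC)
b=cv2.resize(im[145:205,290:350],None,fx=6.6,fy=6.6,interpolation=cv2.INTER_CUBIC)
cv2.imwrite("pics/st.png",np.hstack([a,b]))
c=cv2.resize(im[155:235,375:465],None,fx=7,fy=7,interpolation=cv2.INTER_CUBIC)
cv2.imwrite("pics/rot.png",c)
# 3D points at cap height: cloud of depth 100..125mm in stand areas
d=np.load("pics/top0.npy")
for n,(u0,v0,u1,v1) in {"A":(192,180,245,222),"B":(300,170,350,200)}.items():
    U,V=np.meshgrid(np.arange(u0,u1),np.arange(v0,v1));uv=np.c_[U.ravel(),V.ravel()]
    P=px2w("top",uv,d);m=(P[:,2]>108)&(P[:,2]<125)
    lab=cv2.connectedComponentsWithStats(m.reshape(U.shape).astype(np.uint8))
    hsv=im[uv[:,1],uv[:,0]]
    for i in range(1,lab[0]):
        s=lab[1].ravel()==i
        if s.sum()>5:print(n,s.sum(),uv[s].mean(0).round(1),P[s].mean(0).round(1),hsv[s].mean(0).round())
print(px2w("top",[[420,196]],d),d[196,420])
E
```

```text
A 108 [228.4 194.8] [501.1 258.6 114.9] [172. 189. 185.]
A 109 [215.6 201. ] [483.  295.8 115.3] [126.  73.  52.]
A 110 [202.8 206.9] [465.8 333.6 115.1] [ 31.  76. 194.]
B 103 [336.8 179.9] [542.1 -60.4 115.3] [124.  71.  50.]
B 101 [323.2 182.6] [534.3 -20.4 115.6] [ 27.  73. 202.]
B 104 [309.5 185.1] [527.4  19.9 114.9] [178. 194. 192.]
[[ 492.17614882 -304.82426949  110.33732063]] 1416.1519
```

View pics/st.png

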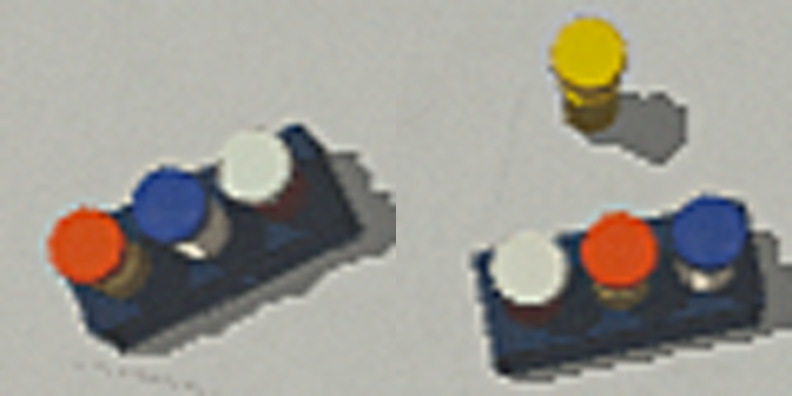

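View pics/rot.png

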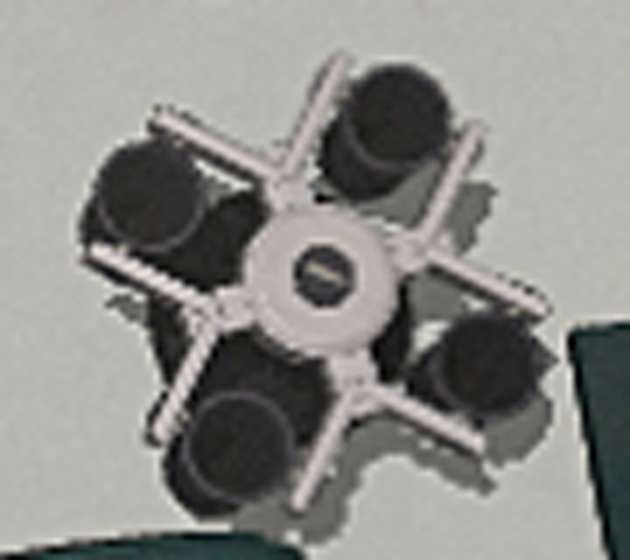

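The crops confirm stand A as orange, blue, white and stand B as white, orange, blue, with the yellow tube standing alone. The bucket mouths in the 7x rotor crop are at (400,113), (153,192), (240,440) and (490,365), with the hub at (323,275).

```bash
cat >> h.py <<'E'
def rotor(uv):
    """fit square of mouths (z=94, r=80) to 4 pixels given in ccw order"""
    P=px2w("top",uv,z=94.)[:,:2];c=P.mean(0);q=P-c
    z=(q[:,0]+1j*q[:,1])*np.exp(-1j*np.pi/2*np.arange(4));phi=np.angle(z.mean())
    F=np.array([c+80*np.array([np.cos(phi+k*np.pi/2),np.sin(phi+k*np.pi/2)]) for k in range(4)])
    print("centre",c.round(1),"phi",np.degrees(phi).round(1),"r",np.linalg.norm(q,axis=1).round(1));print(F.round(1).tolist(),"res",np.linalg.norm(F-P,axis=1).round(1))
    return c,phi,F
E
python3 - <<'E'
from h import *
uv=[[375+(x+.5)/7-.5,155+(y+.5)/7-.5] for x,y in [(400,113),(153,192),(240,440),(490,365)]]
rotor(uv)
print(px2w("top",[[375+323.5/7-.5,155+275.5/7-.5]],z=109.))
E
```

```text
centre [ 501.1 -309.8] phi -28.3 r [80.6 79.9 79.3 80.6]
[[571.5, -347.8], [539.0, -239.4], [430.7, -271.9], [463.1, -380.3]] res [0.9 0.4 0.7 1. ]
[[ 498.8317047  -307.53187119  109.        ]]
```

```bash
cat >> h.py <<'E'
def go(x,y,z,th=None):
    o=get_obs();R=np.array(o["orientation"]);p=np.array(o["tool_pos"])
    t0=np.degrees(np.arctan2(R[1,0],R[0,0]))
    print("clock",round(o["clock"],2),"pos",p.round(1),"yaw",t0.round(1),"tilt",R[:,2].round(3),"w",round(o["gripper_width"],1),"grip",round(o["grip_force"]),"F",np.round(o["wrist_force"],1),"q",np.round(o["joints"],2))
    print("tool delta mm",(R.T@(np.array([x,y,z])-p)).round(1),"turn z",None if th is None else round((t0-th+180)%360-180,1))
E
python3 -m pendant '[[0,0,-0.01,0,0,-7,0.3],[0,0,-0.01,0,0,-7,0.3],[0,0,-0.01,0,0,-7,0.3],[0,0,-0.01,0,0,-7,0.3],[0,0,0,0,0,-7,0.3],[0,0,0,0,0,-7,0.3],[0,0,0,0,0,-7,0.3],[0,0,0,0,0,-7,0.3]]' 60
python3 -m pendant '[[0,0,0,0,0,-7,0.3],[0,0,0,0,0,-7,0.3],[0,0,0,0,0,-7,0.3],[0,0,0,0,0,-6,0.3],[0,0,0,0,0,0,0.3],[0,0,0,0,0,0,0.3]]'
python3 -c "
from h import *
go(534.3,-20.4,200,100.4)"
```

```text
clock: 0.77
tool_pos: [158.0, -500.5, 241.1]
orientation: [[0.278, 0.961, -0.0], [0.961, -0.278, 0.001], [0.001, -0.0, -1.0]]
wrist_force: [-0.3, 0.3, 0.5]
gripper_width: 55.6
grip_force: 0.0
clock: 1.27
tool_pos: [158.0, -500.5, 241.2]
orientation: [[-0.179, 0.984, -0.0], [0.984, 0.179, 0.0], [0.0, -0.0, -1.0]]
wrist_force: [0.4, 0.9, 0.1]
gripper_width: 55.4
grip_force: 0.0
clock 1.27 pos [ 158.  -500.5  241.2] yaw 100.3 tilt [-0.  0. -1.] w 55.4 grip 0 F [0.4 0.9 0.1] q [-1.42  0.25  0.05  1.36 -0.   -0.03]
tool delta mm [404.9 456.3  41.4] turn z -0.1
```

```bash

R='see rows typed below'
python3 -m pendant '[[0.02,0.023,0,0,0,0,0.3],[0.02,0.023,0,0,0,0,0.3],[0.02,0.023,0,0,0,0,0.3],[0.02,0.023,0,0,0,0,0.3],[0.02,0.023,0,0,0,0,0.3],[0.02,0.023,0,0,0,0,0.3],[0.02,0.023,0,0,0,0,0.3],[0.02,0.023,0,0,0,0,0.3]]' >/dev/null
python3 -m pendant '[[0.02,0.023,0,0,0,0,0.3],[0.02,0.023,0,0,0,0,0.3],[0.02,0.023,0,0,0,0,0.3],[0.02,0.023,0,0,0,0,0.3],[0.02,0.023,0,0,0,0,0.3],[0.02,0.023,0,0,0,0,0.3],[0.02,0.023,0,0,0,0,0.3],[0.02,0.023,0,0,0,0,0.3]]' >/dev/null
python3 -m pendant '[[0.02,0.022,0.01,0,0,0,0.3],[0.02,0.022,0.01,0,0,0,0.3],[0.02,0.022,0.01,0,0,0,0.3],[0.02,0.022,0.01,0,0,0,0.3],[0,0,0,0,0,0,0.3],[0,0,0,0,0,0,0.3]]' >/dev/null
python3 -c "
from h import *
go(534.3,-20.4,88,100.4)"
```

```text
clock 3.1 pos [533.4 -23.1 200.6] yaw 100.5 tilt [-0.002  0.    -1.   ] w 55.2 grip 0 F [-0.3 -0.2 -1.2] q [-0.2   0.28 -0.03  1.27 -0.    1.19]
tool delta mm [  2.4   1.5 112.6] turn z 0.1
```

```bash

python3 -m pendant '[[0.0024,0.0015,0.015,0,0,0,0.3],[0,0,0.02,0,0,0,0.3],[0,0,0.02,0,0,0,0.3],[0,0,0.02,0,0,0,0.3],[0,0,0.02,0,0,0,0.3],[0,0,0.012,0,0,0,0.3],[0,0,0.005,0,0,0,0.3],[0,0,0,0,0,0,0.3]]' >/dev/null
python3 -m pendant '[[0,0,0,0,0,0,-0.6],[0,0,0,0,0,0,-0.6],[0,0,0,0,0,0,-0.6],[0,0,0,0,0,0,-0.6],[0,0,0,0,0,0,-0.6],[0,0,0,0,0,0,-0.6]]' 60
python3 -c "
from h import *
go(534.3,-20.4,88,100.4)
snap('scene','g1')
im=cv2.imread('pics/g1.png');cv2.imwrite('pics/g1c.png',cv2.resize(im[130:260,240:400],None,fx=4,fy=4))"
```

```text
clock: 4.27
tool_pos: [534.5, -21.5, 89.6]
orientation: [[-0.183, 0.983, 0.0], [0.983, 0.183, -0.0], [-0.0, 0.0, -1.0]]
wrist_force: [0.0, 0.2, 0.1]
gripper_width: 17.1
grip_force: 0.0
clock 4.27 pos [534.5 -21.5  89.6] yaw 100.5 tilt [ 0. -0. -1.] w 17.1 grip 0 F [0.  0.2 0.1] q [-0.19  0.34 -0.25  0.98 -0.    1.19]
tool delta mm [1.1 0.  1.6] turn z 0.1
```

View pics/g1c.png

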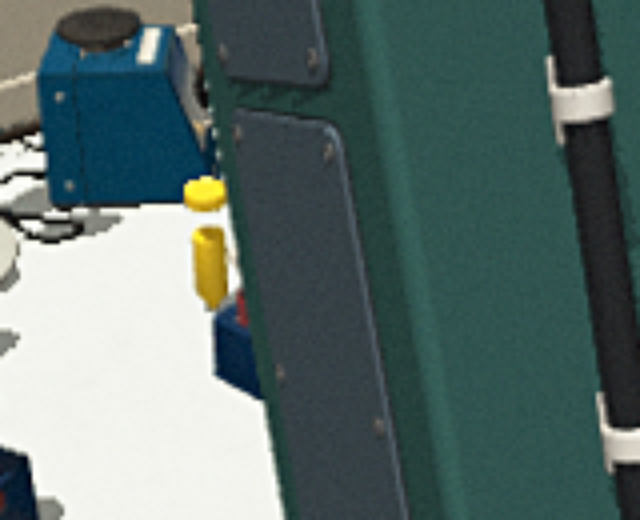

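Arm hides stand B in this view. The fingers closed to 17 mm on nothing, so I look from above.

```bash
python3 -c "
from h import *
im,d=snap('top','g2')
im=cv2.imread('pics/g2.png');cv2.imwrite('pics/g2c.png',cv2.resize(im[110:240,230:400],None,fx=4.5,fy=4.5,interpolation=cv2.INTER_CUBIC))"
```

```text
(no output)
```

View pics/g2c.png

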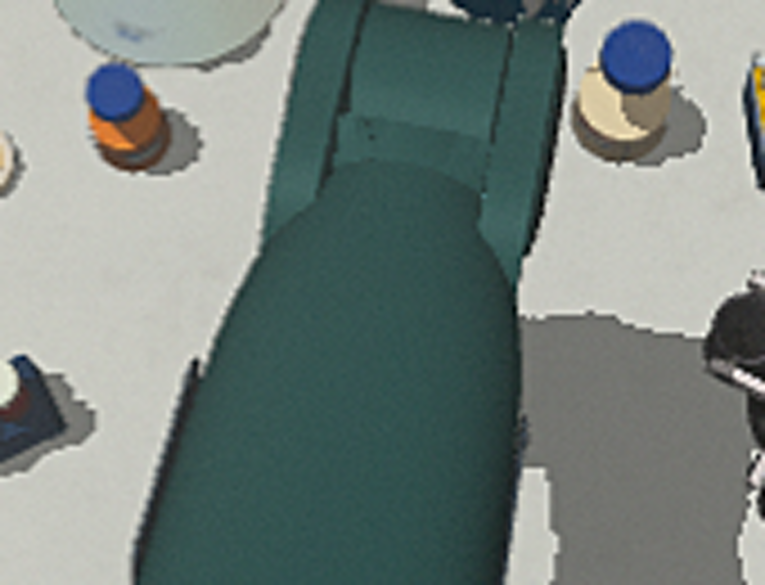

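```bash

python3 -m pendant '[[0,0,0,0,0,0,0.3],[0,0,0,0,0,0,0.3],[0,0,0,0,0,0,0.3],[0,0,0,0,0,0,0.3],[0,0,-0.03,0,0,0,0.3],[0,0,-0.03,0,0,0,0.3],[0,0,-0.03,0,0,0,0.3],[0,0,-0.03,0,0,0,0.3]]' 
python3 -m pendant '[[0.03,0,0,0,0,0,0.3],[0.03,0,0,0,0,0,0.3],[0.03,0,0,0,0,0,0.3],[0.03,0,0,0,0,0,0.3],[0.03,0,0,0,0,0,0.3],[0,0,0,0,0,0,0.3],[0,0,0,0,0,0,0.3]]' 
python3 -c "
from h import *
im,d=snap('top','g3');im2,d2=snap('scene','g4')
cv2.imwrite('pics/g34.png',np.vstack([im[90:240,150:400],im2[100:250,200:450]])[...,::-1])
im=cv2.imread('pics/g34.png');cv2.imwrite('pics/g34.png',cv2.resize(im,None,fx=2,fy=2))"
```

```text
clock: 5.03
tool_pos: [534.1, -21.4, 210.9]
orientation: [[-0.183, 0.983, -0.0], [0.983, 0.183, 0.0], [0.0, -0.0, -1.0]]
wrist_force: [0.4, -0.4, -1.0]
gripper_width: 55.4
grip_force: 0.0
clock: 5.62
tool_pos: [506.7, 127.1, 209.4]
orientation: [[-0.185, 0.983, 0.0], [0.983, 0.185, -0.0], [-0.0, 0.0, -1.0]]
wrist_force: [-1.0, -0.6, 1.2]
gripper_width: 55.4
grip_force: 0.0
```

View pics/g34.png

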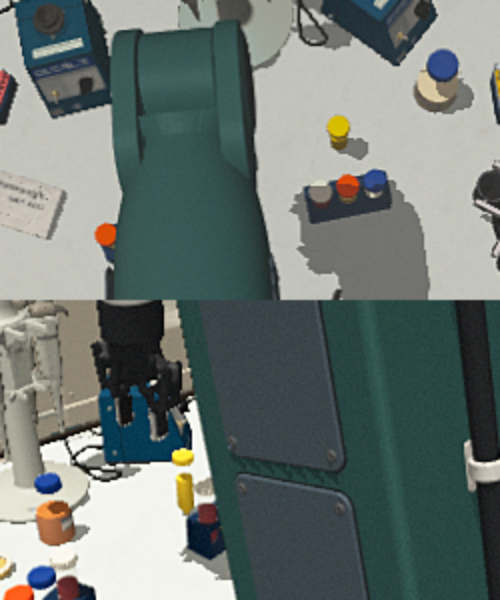

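The orange cap is still in place at about (323,183) in the top view. The gripper is visible in the scene view with finger tips near (261,161) and (279,169), so I project the reported TCP and compare.

```bash
python3 -c "
from h import *
o=get_obs();p=np.array(o['tool_pos'])
R=np.array(o['orientation'])
def proj(n,P):
    c=calibration(n);T=np.linalg.inv(np.array(c['cam_to_world']));q,_=cv2.projectPoints(np.array(P,float),cv2.Rodrigues(T[:3,:3])[0],T[:3,3],K(c),np.array(c['dist_coeffs'],float));return q[:,0].round(1)
print(proj('scene',[p,p+R[:,1]*28,p-R[:,1]*28,p-R[:,2]*73]))
d=np.load('pics/g4.npy')
uv=[[261,158],[279,166],[264,110],[270,145]]
P=px2w('scene',uv,d);print(P.round(1))
# cloud of gripper region: lowest points
U,V=np.meshgrid(np.arange(240,300),np.arange(100,180));uv=np.c_[U.ravel(),V.ravel()]
P=px2w('scene',uv,d);m=(np.abs(P[:,0]-p[0])<110)&(np.abs(P[:,1]-p[1])<110)&(P[:,2]>150)
P=P[m]
for z in range(160,420,20):
    s=(P[:,2]>=z)&(P[:,2]<z+20)
    if s.sum():print(z,s.sum(),P[s].min(0).round(),P[s].max(0).round())
d=np.load('pics/g3.npy');print(px2w('scene',[[0,0]],z=94).shape)
"
```

```text
[[271.9 176.4]
 [264.6 173.1]
 [279.5 179.8]
 [269.3 150.3]]
[[534.6 136.3 254.7]
 [467.1 125.8 254.9]
 [475.3 146.9 396.7]
 [480.1 137.6 309. ]]
240 94 [464. 113. 243.] [538. 143. 260.]
260 135 [464. 112. 260.] [547. 144. 280.]
280 184 [445. 105. 280.] [565. 149. 300.]
300 256 [441. 103. 300.] [568. 150. 320.]
320 308 [437. 103. 320.] [569. 150. 340.]
340 316 [438. 102. 340.] [572. 151. 360.]
360 195 [468. 102. 360.] [517. 164. 380.]
380 283 [467.  95. 380.] [521. 165. 400.]
400 263 [466. 101. 400.] [520. 164. 418.]
(1, 3)
```

```bash
python3 -c "
from h import *
im=cv2.imread('pics/g4.png');cv2.imwrite('pics/g4z.png',cv2.resize(im[90:190,225:325],None,fx=6,fy=6,interpolation=cv2.INTER_CUBIC))"
```

```text
(no output)
```

View pics/g4z.png

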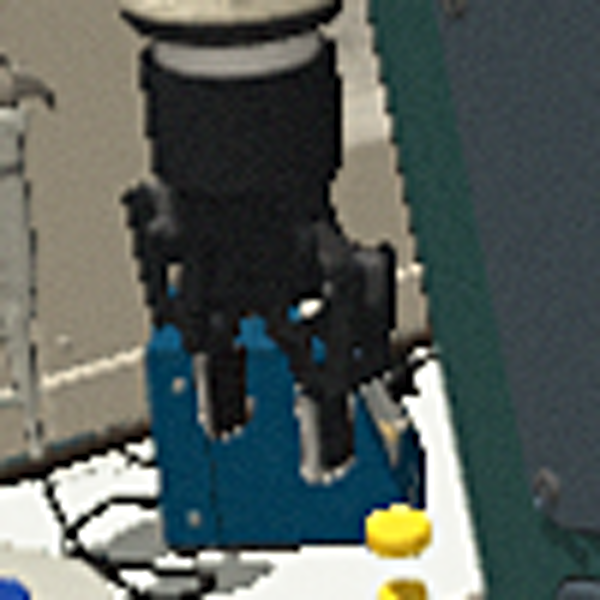

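```bash
python3 -c "
from h import *
d=np.load('pics/scene0.npy')
print(px2w('scene',[[210,248],[221,238],[234,230],[298,200],[230,310],[150,270],[313,188],[323,182]],d).round(1))
d=np.load('pics/top0.npy');print(px2w('top',[[270,220],[100,200],[540,200]],d).round(1))
"
```

```text
[[456.9 334.4 116.2]
 [472.9 299.  117.8]
 [485.  258.9 115.2]
 [533.4  32.2  86.7]
 [363.7 348.6   1.4]
 [618.9 452.3  -0.7]
 [522.7 -15.6 114. ]
 [529.8 -58.8 115.3]]
[[ 4.413e+02  1.475e+02  1.800e+00]
 [ 5.116e+02  7.053e+02 -6.000e-01]
 [ 4.955e+02 -7.197e+02  1.100e+00]]
```

The reported TCP z is about 26 mm lower than where the finger tips really are: the tips are seen at z≈243 while the report says 209, and only about 8 mm of that is finger swing. Both cameras agree on cap and bench heights, so I allow for this in z. In xy it agrees.

```bash

python3 -m pendant '[[-0.03,0,0,0,0,0,0.3],[-0.03,0,0,0,0,0,0.3],[-0.03,0,0,0,0,0,0.3],[-0.03,0,0,0,0,0,0.3],[-0.029,0,0,0,0,0,0.3],[0,0,0.02,0,0,0,0.3],[0,0,0.02,0,0,0,0.3],[0,0,0.02,0,0,0,0.3]]' >/dev/null
python3 -m pendant '[[0,0,0.02,0,0,0,0.3],[0,0,0.02,0,0,0,0.3],[0,0,0.015,0,0,0,0.3],[0,0,0.015,0,0,0,0.3],[0,0,0.01,0,0,0,0.3],[0,0,0.007,0,0,0,0.3],[0,0,0,0,0,0,0.3]]' >/dev/null
python3 -m pendant '[[0,0,0,0,0,0,-0.6],[0,0,0,0,0,0,-0.6],[0,0,0,0,0,0,-0.6],[0,0,0,0,0,0,-0.6],[0,0,0,0,0,0,-0.6],[0,0,0,0,0,0,-0.6]]' 60
python3 -c "
from h import *
go(534.3,-20.4,62,100.4)"
```

```text
clock: 7.47
tool_pos: [534.6, -20.6, 63.0]
orientation: [[-0.183, 0.983, 0.001], [0.983, 0.183, -0.0], [-0.001, 0.001, -1.0]]
wrist_force: [-1.0, -0.9, 5.8]
gripper_width: 31.8
grip_force: 59.4
clock 7.47 pos [534.6 -20.6  63. ] yaw 100.5 tilt [ 0.001 -0.    -1.   ] w 31.8 grip 59 F [-1.  -0.9  5.8] q [-0.19  0.36 -0.3   0.91 -0.    1.2 ]
tool delta mm [ 0.2 -0.3  1. ] turn z 0.1
```

```bash

python3 -m pendant '[[0,0,-0.01,0,0,0,-0.6],[0,0,-0.02,0,0,0,-0.6],[0,0,-0.02,0,0,0,-0.6],[0,0,-0.02,0,0,0,-0.6],[0,0,-0.02,0,0,0,-0.6],[0,0,-0.02,0,0,0,-0.6],[0,0,-0.02,0,0,0,-0.6],[0,0,-0.02,0,0,0,-0.6]]' >/dev/null
python3 -m pendant '[[0,0,0,0,0,-6.5,-0.6],[0,0,0,0,0,-6.5,-0.6],[0,0,0,0,0,-6.5,-0.6],[0,0,0,0,0,-6.5,-0.6],[0,0,0,0,0,-6.5,-0.6],[0,0,0,0,0,-6.5,-0.6],[0,0,0,0,0,-6.5,-0.6],[0,0,0,0,0,-6,-0.6]]' >/dev/null
python3 -m pendant '[[0,0,0,0,0,0,-0.6],[0,0,0,0,0,0,-0.6]]' >/dev/null
python3 -c "
from h import *
go(571,-347,200,151.7)"
```

```text
clock 8.97 pos [534.2 -20.4 212.4] yaw 151.8 tilt [ 0.  0. -1.] w 32.1 grip 60 F [ 0.3 -0.2 -1. ] q [-0.19  0.28  0.    1.3   0.    0.3 ]
tool delta mm [-186.6 -270.5   12.4] turn z 0.1
```

```bash

python3 -m pendant '[[-0.017,-0.0246,0,0,0,0,-0.6],[-0.017,-0.0246,0,0,0,0,-0.6],[-0.017,-0.0246,0,0,0,0,-0.6],[-0.017,-0.0246,0,0,0,0,-0.6],[-0.017,-0.0246,0,0,0,0,-0.6],[-0.017,-0.0246,0,0,0,0,-0.6],[-0.017,-0.0246,0,0,0,0,-0.6],[-0.017,-0.0246,0,0,0,0,-0.6]]' >/dev/null
python3 -m pendant '[[-0.017,-0.0246,0,0,0,0,-0.6],[-0.017,-0.0246,0,0,0,0,-0.6],[-0.017,-0.0246,0,0,0,0,-0.6],[0,0,0,0,0,0,-0.6],[0,0,0,0,0,0,-0.6],[0,0,0,0,0,0,-0.6]]' >/dev/null
python3 -c "
from h import *
go(571,-347,81,151.7)
im,d=snap('top','p1');im2,d2=snap('scene','p2')
o=np.vstack([im[90:240,330:580],im2[80:230,390:640]])[...,::-1]
cv2.imwrite('pics/p12.png',cv2.resize(o,None,fx=2,fy=2))"
```

```text
clock 10.13 pos [ 572.3 -346.9  212.2] yaw 151.9 tilt [-0.  0. -1.] w 31.6 grip 60 F [-0.2 -0.2  0. ] q [-0.67  0.52  0.4   1.45  0.   -0.18]
tool delta mm [  1.   -0.7 131.2] turn z 0.2
```

View pics/p12.png

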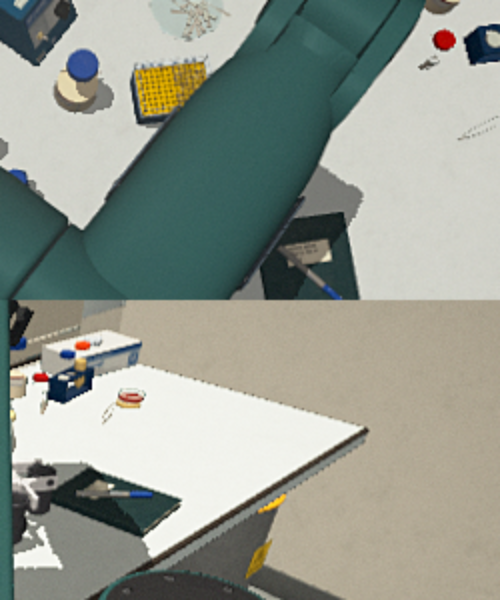

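The arm hides the rotor in both views, so I lower by numbers and wrist force.

```bash

python3 -m pendant '[[0.001,-0.0007,0.02,0,0,0,-0.6],[0,0,0.02,0,0,0,-0.6],[0,0,0.015,0,0,0,-0.6],[0,0,0.01,0,0,0,-0.6],[0,0,0.01,0,0,0,-0.6],[0,0,0,0,0,0,-0.6]]' 
python3 -m pendant '[[0,0,0.01,0,0,0,-0.6],[0,0,0.01,0,0,0,-0.6],[0,0,0.005,0,0,0,-0.6],[0,0,0,0,0,0,-0.6]]'
```

```text
clock: 10.73
tool_pos: [570.8, -346.4, 136.0]
orientation: [[-0.883, 0.469, -0.001], [0.469, 0.883, 0.001], [0.002, 0.0, -1.0]]
wrist_force: [-0.7, 0.2, -1.1]
gripper_width: 31.7
grip_force: 60.2
clock: 11.07
tool_pos: [570.7, -347.0, 111.1]
orientation: [[-0.883, 0.469, -0.001], [0.469, 0.883, 0.001], [0.002, 0.0, -1.0]]
wrist_force: [0.5, 0.7, 0.0]
gripper_width: 32.1
grip_force: 60.2
```

```bash

python3 -m pendant '[[0,0,0.01,0,0,0,-0.6],[0,0,0.008,0,0,0,-0.6],[0,0,0.005,0,0,0,-0.6],[0,0,0,0,0,0,-0.6]]' 
python3 -m pendant '[[0,0,0.003,0,0,0,-0.6],[0,0,0.003,0,0,0,-0.6],[0,0,0,0,0,0,-0.6]]'
```

```text
clock: 11.4
tool_pos: [570.6, -347.0, 87.9]
orientation: [[-0.883, 0.469, -0.001], [0.469, 0.883, 0.001], [0.002, 0.0, -1.0]]
wrist_force: [0.4, 0.1, -0.8]
gripper_width: 32.1
grip_force: 60.2
clock: 11.65
tool_pos: [571.1, -347.3, 83.0]
orientation: [[-0.883, 0.469, -0.0], [0.469, 0.883, 0.0], [0.0, 0.0, -1.0]]
wrist_force: [-0.4, -0.1, -1.8]
gripper_width: 31.8
grip_force: 60.2
```

```bash

python3 -m pendant '[[0,0,0.002,0,0,0,-0.6],[0,0,0.001,0,0,0,-0.6],[0,0,0,0,0,0,-0.6]]'
python3 -m pendant '[[0,0,0,0,0,0,0.15],[0,0,0,0,0,0,0.15],[0,0,0,0,0,0,0.15],[0,0,0,0,0,0,0.15],[0,0,-0.01,0,0,0,0.15],[0,0,-0.02,0,0,0,0.15],[0,0,-0.03,0,0,0,0.15],[0,0,-0.03,0,0,0,0.15]]'
python3 -m pendant '[[0,0,-0.04,0,0,0,0.3],[0,0,0,0,0,7,0.3],[0,0,0,0,0,7,0.3],[0,0,0,0,0,7,0.3],[0,0,0,0,0,7,0.3],[0,0,0,0,0,7,0.3],[0,0,0,0,0,1.5,0.3],[0,0,0,0,0,0,0.3]]' >/dev/null
python3 -c "
from h import *
go(465.8,333.6,215,115.2)"
```

```text
clock: 11.9
tool_pos: [572.0, -347.9, 81.7]
orientation: [[-0.883, 0.469, 0.002], [0.469, 0.883, -0.002], [-0.003, -0.0, -1.0]]
wrist_force: [-0.3, 0.9, 9.7]
gripper_width: 31.9
grip_force: 61.4
clock: 12.57
tool_pos: [570.7, -347.0, 171.8]
orientation: [[-0.883, 0.469, -0.001], [0.469, 0.883, 0.001], [0.001, 0.0, -1.0]]
wrist_force: [-0.1, 0.4, -0.3]
gripper_width: 49.0
grip_force: 0.0
clock 13.23 pos [ 571.1 -347.3  211.1] yaw 115.4 tilt [ 0. -0. -1.] w 55.7 grip 0 F [ 0.4 -0.6  0.6] q [-0.67  0.52  0.39  1.44 -0.    0.46]
tool delta mm [660.1 197.4  -4.1] turn z 0.2
```

```bash

python3 -m pendant '[[0.033,0.01,0,0,0,0,0.3],[0.033,0.01,0,0,0,0,0.3],[0.033,0.01,0,0,0,0,0.3],[0.033,0.01,0,0,0,0,0.3],[0.033,0.01,0,0,0,0,0.3],[0.033,0.01,0,0,0,0,0.3],[0.033,0.01,0,0,0,0,0.3],[0.033,0.01,0,0,0,0,0.3]]' >/dev/null
python3 -m pendant '[[0.033,0.01,0,0,0,0,0.3],[0.033,0.01,0,0,0,0,0.3],[0.033,0.01,0,0,0,0,0.3],[0.033,0.01,0,0,0,0,0.3],[0.033,0.01,0,0,0,0,0.3],[0.033,0.01,0,0,0,0,0.3],[0.033,0.01,0,0,0,0,0.3],[0.033,0.01,0,0,0,0,0.3]]' >/dev/null
python3 -m pendant '[[0.033,0.01,0,0,0,0,0.3],[0.033,0.01,0,0,0,0,0.3],[0.033,0.01,0,0,0,0,0.3],[0.033,0.01,0,0,0,0,0.3],[0,0,0,0,0,0,0.3],[0,0,0,0,0,0,0.3]]' >/dev/null
python3 -c "
from h import *
go(465.8,333.6,62,115.2)
im,d=snap('top','r1')
cv2.imwrite('pics/r1c.png',cv2.resize(im[155:235,375:465,::-1],None,fx=7,fy=7,interpolation=cv2.INTER_CUBIC))"
```

```text
clock 15.07 pos [466.8 335.8 210.5] yaw 115.8 tilt [ 0. -0. -1.] w 55.3 grip 0 F [ 0.3 -1.   0.1] q [ 0.48  0.35  0.1   1.32 -0.    1.6 ]
tool delta mm [ -1.5  -1.9 148.5] turn z 0.6
```

View pics/r1c.png

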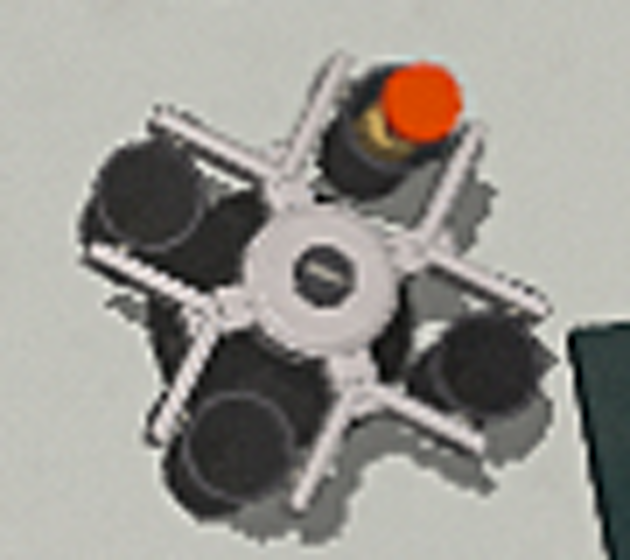

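The orange tube stands in bucket M1, cap at crop (421,102), and the rotor has not turned. Next is stand A's orange tube.

```bash

python3 -m pendant '[[-0.0015,-0.0015,0.02,0,0,0.4,0.3],[0,0,0.02,0,0,0,0.3],[0,0,0.02,0,0,0,0.3],[0,0,0.02,0,0,0,0.3],[0,0,0.02,0,0,0,0.3],[0,0,0.02,0,0,0,0.3],[0,0,0.02,0,0,0,0.3],[0,0,0.008,0,0,0,0.3]]' >/dev/null
python3 -m pendant '[[0,0,0,0,0,0,0.3],[0,0,0,0,0,0,0.3],[0,0,0,0,0,0,-0.6],[0,0,0,0,0,0,-0.6],[0,0,0,0,0,0,-0.6],[0,0,0,0,0,0,-0.6],[0,0,0,0,0,0,-0.6],[0,0,0,0,0,0,-0.6]]' 60
python3 -c "
from h import *
go(465.8,333.6,62,115.2)"
```

```text
clock: 16.45
tool_pos: [467.0, 332.7, 63.6]
orientation: [[-0.425, 0.905, 0.001], [0.905, 0.425, 0.001], [0.0, 0.002, -1.0]]
wrist_force: [-1.6, -1.1, 7.2]
gripper_width: 32.1
grip_force: 58.7
clock 16.45 pos [467.  332.7  63.6] yaw 115.1 tilt [ 0.001  0.001 -1.   ] w 32.1 grip 59 F [-1.6 -1.1  7.2] q [ 0.48  0.42 -0.2   0.95  0.    1.61]
tool delta mm [ 1.3 -0.7  1.6] turn z -0.1
```

```bash

python3 -m pendant '[[0,0,-0.01,0,0,0,-0.6],[0,0,-0.02,0,0,0,-0.6],[0,0,-0.02,0,0,0,-0.6],[0,0,-0.02,0,0,0,-0.6],[0,0,-0.02,0,0,0,-0.6],[0,0,-0.02,0,0,0,-0.6],[0,0,-0.02,0,0,0,-0.6],[0,0,-0.02,0,0,0,-0.6]]' >/dev/null
python3 -m pendant '[[0,0,0,0,0,-6.1,-0.6],[0,0,0,0,0,-6.1,-0.6],[0,0,0,0,0,-6.1,-0.6],[0,0,0,0,0,-6.1,-0.6],[0,0,0,0,0,-6.1,-0.6],[0,0,0,0,0,-6.1,-0.6],[0,0,0,0,0,0,-0.6],[0,0,0,0,0,0,-0.6]]' >/dev/null
python3 -c "
from h import *
go(430.2,-271.7,215,151.7)"
```

```text
clock 17.78 pos [466.6 332.4 213.2] yaw 151.5 tilt [ 0.001  0.    -1.   ] w 31.8 grip 60 F [ 0.   0.  -0.9] q [0.48 0.34 0.1  1.33 0.   0.97]
tool delta mm [-255.9 -548.5   -2.1] turn z -0.2
```

18 rows of (-14.2, -30.5).

```bash

python3 -m pendant '[[-0.0142,-0.0305,0,0,0,0,-0.6],[-0.0142,-0.0305,0,0,0,0,-0.6],[-0.0142,-0.0305,0,0,0,0,-0.6],[-0.0142,-0.0305,0,0,0,0,-0.6],[-0.0142,-0.0305,0,0,0,0,-0.6],[-0.0142,-0.0305,0,0,0,0,-0.6],[-0.0142,-0.0305,0,0,0,0,-0.6],[-0.0142,-0.0305,0,0,0,0,-0.6]]' >/dev/null
python3 -m pendant '[[-0.0142,-0.0305,0,0,0,0,-0.6],[-0.0142,-0.0305,0,0,0,0,-0.6],[-0.0142,-0.0305,0,0,0,0,-0.6],[-0.0142,-0.0305,0,0,0,0,-0.6],[-0.0142,-0.0305,0,0,0,0,-0.6],[-0.0142,-0.0305,0,0,0,0,-0.6],[-0.0142,-0.0305,0,0,0,0,-0.6],[-0.0142,-0.0305,0,0,0,0,-0.6]]' >/dev/null
python3 -m pendant '[[-0.0142,-0.0305,0,0,0,0,-0.6],[-0.0142,-0.0305,0,0,0,0,-0.6],[0,0,0,0,0,0,-0.6],[0,0,0,0,0,0,-0.6],[0,0,0,0,0,0,-0.6]]' >/dev/null
python3 -c "
from h import *
go(430.2,-271.7,81,151.7)"
```

```text
clock 19.53 pos [ 431.5 -271.8  212.6] yaw 151.6 tilt [ 0.  0. -1.] w 31.8 grip 60 F [-0.7  0.7 -1.2] q [-0.72  0.23 -0.06  1.28  0.   -0.23]
tool delta mm [  1.1  -0.5 131.6] turn z -0.1
```

```bash

python3 -m pendant '[[0.001,-0.0005,0.02,0,0,0,-0.6],[0,0,0.02,0,0,0,-0.6],[0,0,0.015,0,0,0,-0.6],[0,0,0.01,0,0,0,-0.6],[0,0,0.01,0,0,0,-0.6],[0,0,0,0,0,0,-0.6]]' | egrep 'pos|force'
python3 -m pendant '[[0,0,0.01,0,0,0,-0.6],[0,0,0.01,0,0,0,-0.6],[0,0,0.005,0,0,0,-0.6],[0,0,0,0,0,0,-0.6]]'| egrep 'pos|force'
python3 -m pendant '[[0,0,0.01,0,0,0,-0.6],[0,0,0.008,0,0,0,-0.6],[0,0,0.005,0,0,0,-0.6],[0,0,0.003,0,0,0,-0.6],[0,0,0,0,0,0,-0.6]]' | egrep 'pos|force'
```

```text
tool_pos: [430.0, -270.2, 136.2]
wrist_force: [-0.2, 0.1, -0.7]
grip_force: 60.2
tool_pos: [430.4, -271.3, 112.2]
wrist_force: [1.2, -0.6, -0.2]
grip_force: 60.2
tool_pos: [430.3, -271.9, 86.0]
wrist_force: [0.4, 0.3, -1.0]
grip_force: 60.2
```

```bash

python3 -m pendant '[[0,0,0.002,0,0,0,-0.6],[0,0,0.0015,0,0,0,-0.6],[0,0,0,0,0,0,-0.6]]'| egrep 'pos|force'
python3 -m pendant '[[0,0,0,0,0,0,0.15],[0,0,0,0,0,0,0.15],[0,0,0,0,0,0,0.15],[0,0,0,0,0,0,0.15],[0,0,-0.01,0,0,0,0.15],[0,0,-0.02,0,0,0,0.15],[0,0,-0.03,0,0,0,0.15],[0,0,-0.03,0,0,0,0.15]]'
python3 -m pendant '[[0,0,-0.04,0,0,0,0.3],[0,0,0,0,0,7,0.3],[0,0,0,0,0,7,0.3],[0,0,0,0,0,7,0.3],[0,0,0,0,0,7,0.3],[0,0,0,0,0,7,0.3],[0,0,0,0,0,1.3,0.3],[0,0,0,0,0,0,0.3]]' >/dev/null
python3 -c "
from h import *
go(483,295.8,215,115.2)"
```

```text
tool_pos: [430.6, -272.2, 82.9]
wrist_force: [0.1, -0.4, -0.3]
grip_force: 60.3
clock: 21.7
tool_pos: [430.0, -271.7, 173.7]
orientation: [[-0.881, 0.474, -0.001], [0.474, 0.881, 0.001], [0.001, 0.0, -1.0]]
wrist_force: [0.3, -0.5, -0.2]
gripper_width: 49.1
grip_force: 0.0
clock 22.37 pos [ 430.5 -272.1  212.9] yaw 115.5 tilt [ 0.  0. -1.] w 55.5 grip 0 F [ 0.1 -0.5  0.1] q [-0.72  0.23 -0.06  1.28  0.    0.4 ]
tool delta mm [489.8 292.1  -2.1] turn z 0.3
```

```bash

python3 -m pendant '[[0.0306,0.0183,0,0,0,0,0.3],[0.0306,0.0183,0,0,0,0,0.3],[0.0306,0.0183,0,0,0,0,0.3],[0.0306,0.0183,0,0,0,0,0.3],[0.0306,0.0183,0,0,0,0,0.3],[0.0306,0.0183,0,0,0,0,0.3],[0.0306,0.0183,0,0,0,0,0.3],[0.0306,0.0183,0,0,0,0,0.3]]' >/dev/null
python3 -m pendant '[[0.0306,0.0183,0,0,0,0,0.3],[0.0306,0.0183,0,0,0,0,0.3],[0.0306,0.0183,0,0,0,0,0.3],[0.0306,0.0183,0,0,0,0,0.3],[0.0306,0.0183,0,0,0,0,0.3],[0.0306,0.0183,0,0,0,0,0.3],[0.0306,0.0183,0,0,0,0,0.3],[0.0306,0.0183,0,0,0,0,0.3]]' >/dev/null
python3 -m pendant '[[0,0,0,0,0,0,0.3],[0,0,0,0,0,0,0.3],[0,0,0,0,0,0,0.3],[0,0,0,0,0,0,0.3]]' >/dev/null
python3 -c "
from h import *
go(483,295.8,62,115.2)
im,d=snap('top','r2')
cv2.imwrite('pics/r2c.png',cv2.resize(im[155:235,375:465,::-1],None,fx=7,fy=7,interpolation=cv2.INTER_CUBIC))"
```

```text
clock 24.03 pos [484.7 294.9 213. ] yaw 115.5 tilt [-0. -0. -1.] w 55.6 grip 0 F [ 0.3 -0.4  0.1] q [ 0.4   0.33  0.09  1.32 -0.    1.53]
tool delta mm [  1.6  -1.2 151. ] turn z 0.3
```

View pics/r2c.png

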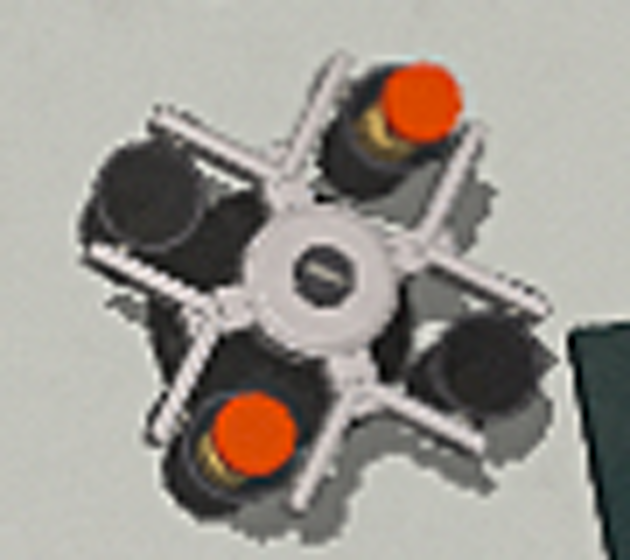

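Both orange tubes are seated opposite each other, caps at crop (421,102) and (255,433). The rotor is still unmoved. Next is stand A's blue tube.

```bash

python3 -m pendant '[[0.0016,-0.001,0.02,0,0,0.3,0.3],[0,0,0.02,0,0,0,0.3],[0,0,0.02,0,0,0,0.3],[0,0,0.02,0,0,0,0.3],[0,0,0.02,0,0,0,0.3],[0,0,0.02,0,0,0,0.3],[0,0,0.02,0,0,0,0.3],[0,0,0.01,0,0,0,0.3]]' >/dev/null
python3 -m pendant '[[0,0,0,0,0,0,0.3],[0,0,0,0,0,0,0.3],[0,0,0,0,0,0,-0.6],[0,0,0,0,0,0,-0.6],[0,0,0,0,0,0,-0.6],[0,0,0,0,0,0,-0.6],[0,0,0,0,0,0,-0.6],[0,0,0,0,0,0,-0.6]]' 60
python3 -m pendant '[[0,0,-0.01,0,0,0,-0.6],[0,0,-0.02,0,0,0,-0.6],[0,0,-0.02,0,0,0,-0.6],[0,0,-0.02,0,0,0,-0.6],[0,0,-0.02,0,0,0,-0.6],[0,0,-0.02,0,0,0,-0.6],[0,0,-0.02,0,0,0,-0.6],[0,0,-0.02,0,0,0,-0.6]]' >/dev/null
python3 -m pendant '[[0,0,0,0,0,6.7,-0.6],[0,0,0,0,0,6.7,-0.6],[0,0,0,0,0,6.7,-0.6],[0,0,0,0,0,6.7,-0.6],[0,0,0,0,0,6.7,-0.6],[0,0,0,0,0,6.7,-0.6],[0,0,0,0,0,6.7,-0.6],[0,0,0,0,0,6.7,-0.6]]' >/dev/null
python3 -m pendant '[[0,0,0,0,0,0,-0.6],[0,0,0,0,0,0,-0.6]]' >/dev/null
python3 -c "
from h import *
go(462.6,-380.1,215,61.7)"
```

```text
clock: 25.42
tool_pos: [483.8, 297.1, 64.1]
orientation: [[-0.425, 0.905, 0.002], [0.905, 0.425, 0.001], [-0.0, 0.002, -1.0]]
wrist_force: [-1.0, -0.9, 7.7]
gripper_width: 31.9
grip_force: 58.9
clock 26.92 pos [483.1 296.8 213.6] yaw 61.7 tilt [ 0.  0. -1.] w 32.1 grip 60 F [-0.1  1.2 -0.4] q [0.41 0.33 0.09 1.32 0.   2.47]
tool delta mm [-605.9  302.5   -1.6] turn z 0.0
```

```bash

python3 -m pendant '[[-0.0303,0.0151,0,0,0,0,-0.6],[-0.0303,0.0151,0,0,0,0,-0.6],[-0.0303,0.0151,0,0,0,0,-0.6],[-0.0303,0.0151,0,0,0,0,-0.6],[-0.0303,0.0151,0,0,0,0,-0.6],[-0.0303,0.0151,0,0,0,0,-0.6],[-0.0303,0.0151,0,0,0,0,-0.6],[-0.0303,0.0151,0,0,0,0,-0.6]]' >/dev/null
python3 -m pendant '[[-0.0303,0.0151,0,0,0,0,-0.6],[-0.0303,0.0151,0,0,0,0,-0.6],[-0.0303,0.0151,0,0,0,0,-0.6],[-0.0303,0.0151,0,0,0,0,-0.6],[-0.0303,0.0151,0,0,0,0,-0.6],[-0.0303,0.0151,0,0,0,0,-0.6],[-0.0303,0.0151,0,0,0,0,-0.6],[-0.0303,0.0151,0,0,0,0,-0.6]]' | egrep 'pos|force'
python3 -m pendant '[[-0.0303,0.0151,0,0,0,0,-0.6],[-0.0303,0.0151,0,0,0,0,-0.6],[-0.0303,0.0151,0,0,0,0,-0.6],[-0.0303,0.0151,0,0,0,0,-0.6],[0,0,0,0,0,0,-0.6],[0,0,0,0,0,0,-0.6],[0,0,0,0,0,0,-0.6]]' >/dev/null
python3 -c "
from h import *
go(462.6,-380.1,81,61.7)"
```

```text
tool_pos: [463.9, -246.3, 213.4]
wrist_force: [0.6, 0.8, -0.5]
grip_force: 60.2
clock 28.83 pos [ 459.6 -379.5  213. ] yaw 61.7 tilt [-0.  0. -1.] w 31.8 grip 60 F [-0.4 -1.4 -0.5] q [-0.83  0.39  0.17  1.35  0.    1.24]
tool delta mm [  0.9   3.  132. ] turn z -0.0
```

```bash

python3 -m pendant '[[0.0007,0.0025,0.02,0,0,0,-0.6],[0,0,0.02,0,0,0,-0.6],[0,0,0.015,0,0,0,-0.6],[0,0,0.01,0,0,0,-0.6],[0,0,0.01,0,0,0,-0.6],[0,0,0,0,0,0,-0.6]]' | egrep 'pos|force'
python3 -m pendant '[[0,0,0.01,0,0,0,-0.6],[0,0,0.01,0,0,0,-0.6],[0,0,0.005,0,0,0,-0.6],[0,0,0,0,0,0,-0.6]]'| egrep 'pos|force'
python3 -m pendant '[[0,0,0.01,0,0,0,-0.6],[0,0,0.008,0,0,0,-0.6],[0,0,0.005,0,0,0,-0.6],[0,0,0.003,0,0,0,-0.6],[0,0,0,0,0,0,-0.6]]' | egrep 'pos|force'
```

```text
tool_pos: [461.9, -379.3, 136.7]
wrist_force: [-1.1, 0.4, -0.1]
grip_force: 60.2
tool_pos: [461.8, -380.0, 111.6]
wrist_force: [0.7, -0.2, -0.3]
grip_force: 60.2
tool_pos: [461.9, -380.2, 86.1]
wrist_force: [-0.3, -0.4, -0.4]
grip_force: 60.2
```

```bash

python3 -m pendant '[[0,0,0.002,0,0,0,-0.6],[0,0,0.001,0,0,0,-0.6],[0,0,0,0,0,0,-0.6]]'| egrep 'pos|force'
python3 -m pendant '[[0,0,0,0,0,0,0.15],[0,0,0,0,0,0,0.15],[0,0,0,0,0,0,0.15],[0,0,0,0,0,0,0.15],[0,0,-0.01,0,0,0,0.15],[0,0,-0.02,0,0,0,0.15],[0,0,-0.03,0,0,0,0.15],[0,0,-0.03,0,0,0,0.15]]' | egrep 'pos|force|width'
python3 -m pendant '[[0,0,-0.04,0,0,0,0.3],[0,0,0,0,0,-7,0.3],[0,0,0,0,0,-7,0.3],[0,0,0,0,0,-7,0.3],[0,0,0,0,0,-7,0.3],[0,0,0,0,0,-7,0.3],[0,0,0,0,0,-3.7,0.3],[0,0,0,0,0,0,0.3]]' >/dev/null
python3 -c "
from h import *
go(542.1,-60.4,215,100.4)"
```

```text
tool_pos: [462.2, -380.5, 83.9]
wrist_force: [0.1, 0.1, -0.0]
grip_force: 60.2
tool_pos: [461.8, -380.0, 175.4]
wrist_force: [1.0, 0.2, 0.2]
gripper_width: 49.2
grip_force: 0.0
clock 31.67 pos [ 462.2 -380.4  214.7] yaw 100.4 tilt [ 0. -0. -1.] w 55.5 grip 0 F [ 1.2 -0.  -0.4] q [-0.82  0.39  0.18  1.36  0.    0.56]
tool delta mm [300.4 136.4  -0.4] turn z -0.0
```

11 rows of (27.3, 12.4).

```bash

python3 -m pendant '[[0.0273,0.0124,0,0,0,0,0.3],[0.0273,0.0124,0,0,0,0,0.3],[0.0273,0.0124,0,0,0,0,0.3],[0.0273,0.0124,0,0,0,0,0.3],[0.0273,0.0124,0,0,0,0,0.3],[0.0273,0.0124,0,0,0,0,0.3],[0.0273,0.0124,0,0,0,0,0.3],[0.0273,0.0124,0,0,0,0,0.3]]' >/dev/null
python3 -m pendant '[[0.0273,0.0124,0,0,0,0,0.3],[0.0273,0.0124,0,0,0,0,0.3],[0.0273,0.0124,0,0,0,0,0.3],[0,0,0,0,0,0,0.3],[0,0,0,0,0,0,0.3],[0,0,0,0,0,0,0.3],[0,0,0,0,0,0,0.3]]' >/dev/null
python3 -c "
from h import *
go(542.1,-60.4,62,100.4)
im,d=snap('top','r3')
cv2.imwrite('pics/r3c.png',cv2.resize(im[155:235,375:465,::-1],None,fx=7,fy=7,interpolation=cv2.INTER_CUBIC))"
```

```text
clock 32.92 pos [543.  -61.6 214.1] yaw 100.1 tilt [ 0. -0. -1.] w 55.4 grip 0 F [-0.3 -0.3 -0.2] q [-0.26  0.3   0.03  1.31 -0.    1.13]
tool delta mm [  1.4  -0.7 152.1] turn z -0.3
```

View pics/r3c.png

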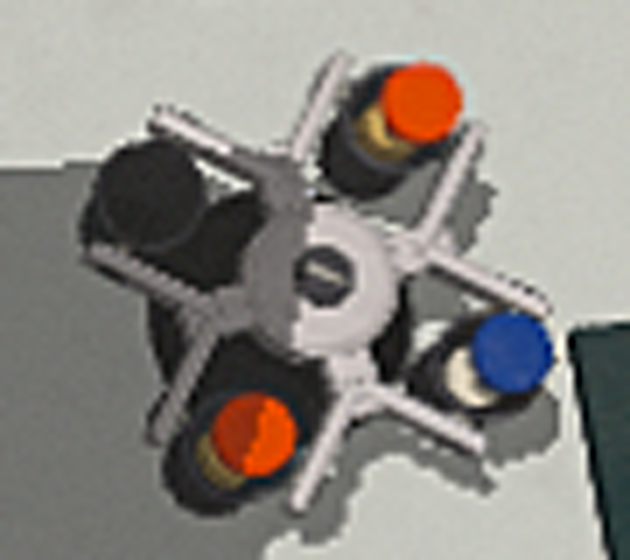

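Blue stands in bucket M4, cap at crop (512,353). The remaining bucket M2 is free and unmoved at (153,192). Last is stand B's blue tube.

```bash

python3 -m pendant '[[0.0012,-0.0007,0.02,0,0,-0.3,0.3],[0,0,0.02,0,0,0,0.3],[0,0,0.02,0,0,0,0.3],[0,0,0.02,0,0,0,0.3],[0,0,0.02,0,0,0,0.3],[0,0,0.02,0,0,0,0.3],[0,0,0.02,0,0,0,0.3],[0,0,0.011,0,0,0,0.3]]' >/dev/null
python3 -m pendant '[[0,0,0,0,0,0,0.3],[0,0,0,0,0,0,0.3],[0,0,0,0,0,0,-0.6],[0,0,0,0,0,0,-0.6],[0,0,0,0,0,0,-0.6],[0,0,0,0,0,0,-0.6],[0,0,0,0,0,0,-0.6],[0,0,0,0,0,0,-0.6]]' 60
python3 -m pendant '[[0,0,-0.01,0,0,0,-0.6],[0,0,-0.02,0,0,0,-0.6],[0,0,-0.02,0,0,0,-0.6],[0,0,-0.02,0,0,0,-0.6],[0,0,-0.02,0,0,0,-0.6],[0,0,-0.02,0,0,0,-0.6],[0,0,-0.02,0,0,0,-0.6],[0,0,-0.02,0,0,0,-0.6]]' >/dev/null
python3 -m pendant '[[0,0,0,0,0,6.5,-0.6],[0,0,0,0,0,6.5,-0.6],[0,0,0,0,0,6.5,-0.6],[0,0,0,0,0,6.5,-0.6],[0,0,0,0,0,6.5,-0.6],[0,0,0,0,0,6.2,-0.6],[0,0,0,0,0,0,-0.6],[0,0,0,0,0,0,-0.6]]' >/dev/null
python3 -c "
from h import *
go(538.4,-239.2,215,61.7)"
```

```text
clock: 34.3
tool_pos: [542.7, -59.9, 63.8]
orientation: [[-0.183, 0.983, 0.001], [0.983, 0.183, -0.001], [-0.001, 0.001, -1.0]]
wrist_force: [-1.6, -0.8, 6.2]
gripper_width: 31.8
grip_force: 59.0
clock 35.63 pos [542.3 -59.7 213.2] yaw 62.0 tilt [ 0.001 -0.    -1.   ] w 31.5 grip 60 F [-0.8  0.  -0. ] q [-0.26  0.3   0.03  1.3   0.    1.8 ]
tool delta mm [-160.4   80.8   -1.8] turn z 0.3
```

```bash

python3 -m pendant '[[-0.0267,0.0135,0,0,0,0.3,-0.6],[-0.0267,0.0135,0,0,0,0,-0.6],[-0.0267,0.0135,0,0,0,0,-0.6],[-0.0267,0.0135,0,0,0,0,-0.6],[-0.0267,0.0135,0,0,0,0,-0.6],[-0.0267,0.0135,0,0,0,0,-0.6],[0,0,0,0,0,0,-0.6],[0,0,0,0,0,0,-0.6]]' >/dev/null
python3 -m pendant '[[0,0,0,0,0,0,-0.6],[0,0,0,0,0,0,-0.6]]' >/dev/null
python3 -c "
from h import *
go(538.4,-239.2,81,61.7)"
```

```text
clock 36.47 pos [ 537.3 -238.2  213.1] yaw 61.7 tilt [ 0.  0. -1.] w 32.1 grip 60 F [ 0.8  0.2 -1.1] q [-0.56  0.37  0.14  1.34  0.    1.51]
tool delta mm [ -0.3   1.4 132.1] turn z -0.0
```

```bash

python3 -m pendant '[[0,0.001,0.02,0,0,0,-0.6],[0,0,0.02,0,0,0,-0.6],[0,0,0.015,0,0,0,-0.6],[0,0,0.01,0,0,0,-0.6],[0,0,0.01,0,0,0,-0.6],[0,0,0,0,0,0,-0.6]]' | egrep 'pos|force'
python3 -m pendant '[[0,0,0.01,0,0,0,-0.6],[0,0,0.01,0,0,0,-0.6],[0,0,0.005,0,0,0,-0.6],[0,0,0,0,0,0,-0.6]]'| egrep 'pos|force'
python3 -m pendant '[[0,0,0.01,0,0,0,-0.6],[0,0,0.008,0,0,0,-0.6],[0,0,0.005,0,0,0,-0.6],[0,0,0.003,0,0,0,-0.6],[0,0,0,0,0,0,-0.6]]' | egrep 'pos|force'
```

```text
tool_pos: [537.6, -238.4, 136.4]
wrist_force: [-0.7, -0.3, -0.8]
grip_force: 60.0
tool_pos: [537.6, -239.1, 111.7]
wrist_force: [-0.7, 1.3, -1.1]
grip_force: 60.0
tool_pos: [537.8, -239.4, 86.1]
wrist_force: [-0.4, 0.9, -1.2]
grip_force: 60.1
```

Release, rise, and move clear to the left for the final check.

```bash

python3 -m pendant '[[0,0,0.002,0,0,0,-0.6],[0,0,0.001,0,0,0,-0.6],[0,0,0,0,0,0,-0.6]]'| egrep 'pos|force'
python3 -m pendant '[[0,0,0,0,0,0,0.15],[0,0,0,0,0,0,0.15],[0,0,0,0,0,0,0.15],[0,0,0,0,0,0,0.15],[0,0,-0.01,0,0,0,0.15],[0,0,-0.02,0,0,0,0.15],[0,0,-0.03,0,0,0,0.15],[0,0,-0.03,0,0,0,0.15]]' | egrep 'pos|force|width'
python3 -m pendant '[[0,0,-0.04,0,0,0,0.3],[0.03,-0.017,0,0,0,0,0.3],[0.03,-0.017,0,0,0,0,0.3],[0.03,-0.017,0,0,0,0,0.3],[0.03,-0.017,0,0,0,0,0.3],[0.03,-0.017,0,0,0,0,0.3],[0.03,-0.017,0,0,0,0,0.3],[0.03,-0.017,0,0,0,0,0.3]]' >/dev/null
python3 -m pendant '[[0.03,-0.017,0,0,0,0,0.3],[0.03,-0.017,0,0,0,0,0.3],[0.03,-0.017,0,0,0,0,0.3],[0.03,-0.017,0,0,0,0,0.3],[0,0,0,0,0,0,0.3],[0,0,0,0,0,0,0.3],[0,0,0,0,0,0,0.3],[0,0,0,0,0,0,0.3]]' | egrep 'clock|pos'
python3 - <<'E'
from h import *
im,d=snap('top','r4')
U,V=np.meshgrid(np.arange(380,465),np.arange(158,235));uv=np.c_[U.ravel(),V.ravel()]
P=px2w("top",uv,d);m=(P[:,2]>122)&(P[:,2]<150)
lab=cv2.connectedComponentsWithStats(m.reshape(U.shape).astype(np.uint8))
for i in range(1,lab[0]):
    s=lab[1].ravel()==i
    if s.sum()>5:print(s.sum(),P[s].mean(0).round(1),np.median(P[s,2]).round(1),im[uv[s,1],uv[s,0]].mean(0).round())
cv2.imwrite('pics/r4c.png',cv2.resize(im[150:240,180:470,::-1],None,fx=2.7,fy=2.7,interpolation=cv2.INTER_CUBIC))
E
```

```text
tool_pos: [538.2, -239.6, 83.9]
wrist_force: [0.8, 1.9, -1.5]
grip_force: 60.1
tool_pos: [537.6, -239.3, 175.4]
wrist_force: [0.9, -0.6, -0.0]
gripper_width: 48.7
grip_force: 0.0
clock: 39.97
tool_pos: [531.2, 138.8, 214.2]
103 [ 566.8 -347.6  133.2] 133.3 [212.  71.  11.]
112 [ 534.9 -239.5  133.8] 134.0 [ 48.  71. 129.]
118 [ 459.1 -375.3  133.3] 133.6 [ 40.  68. 128.]
117 [ 427.1 -273.8  134.2] 134.1 [208.  70.   8.]
```

View pics/r4c.png

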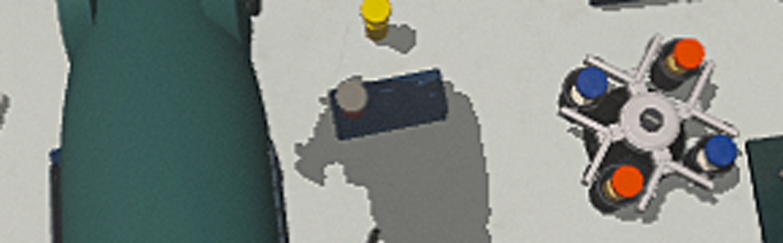

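All four caps top out at z≈133–134 mm (home is about 135). They lie within about 5 mm of the mouth centres, same colours opposite and about 158 mm apart. Stand B's white tube is untouched. Handing in.

```bash
python3 -c "
from bench import *
print(sign_off())"
```

```text
the job is handed in; nothing more can be done
None
```

The rotor is loaded and handed in at about 40 s of the 109 s allowed: orange tubes in buckets 1 and 3, blue in 2 and 4, all four home. Stand B's white tube is seen in place; stand A's white tube was hidden by the arm in the last picture, so it is unconfirmed but was never touched on purpose.

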